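# Sort the modelling tools and the underglaze jar into their trays

## Robot

A 6-joint arm with a two-finger parallel gripper is mounted at the origin on the work surface. World frame = base frame: x ahead of the robot, y to its left, z up, the work surface at z = 0. Lengths are in m, angles in degrees, forces in N, time in s.
With the tool pointing down it reaches from about 0.375 to 0.9 m from the base axis. Payload 3.1 kg.
Tool frame: the origin (TCP) lies on the centre line of the jaws, within the pads' length; the fingertips stand 17 mm ahead of it and the grasp point (between the pads) lies 2 mm behind it; z points along the fingers, y is the line along which they close (so a half turn about z gives the same grasp; the last joint's range is limited). The gripper opens to 87 mm and grips with 3 to 60 N. Pads are 19 mm wide; open, the fingers measure 117 mm over their backs; the gripper's body (75 mm by 190 mm) begins 51 mm behind the grasp point.
Start: joints at [-77.493, 30.224, 82.088, -0, 67.689, -10.227], TCP at [0.242, -0.576, 0.24] pointing down, gripper open.
Joint ranges: [-176.69, 176.69], [-43.24, 126.21], [12.49, 139.97], [-82, 262], [0, 151.66], [-163.58, 163.58]. Speed limits (degrees/s): [159.86, 159.86, 180, 180, 180, 180].

## Interface

Orientations are given as a 3x3 rotation matrix whose columns are the frame's x, y, z axes.
In Python, from rig import bot, imaging, finder gives the robot as it stands. The module is installed in compiled form; this text tells all that it offers.
- The arm moves only by the tool play_rows, never from a script. Its argument "motion" is a list that holds one entry, the list of rows, each a list of 6 numbers: the shift along the tool's x, y, z in parts of the range, where 1.0 means 0.75 m, then the turn, a rotation vector about the tool's x, y, z in normalised numbers (1 is 180 degrees). In form: [[[dx, dy, dz, wx, wy, wz], ...]]. A call has 1 to 8 rows; each row is the pose to reach, as a shift and turn from the pose commanded when the call began, along the tool's axes at that moment; what a row does not reach only later rows make up. A row lasts 1/12 s, in which the tool goes at most 41.7 mm and 7.16 degrees, less where a joint would pass 70% of its speed; a pose out of reach is approached as far as the arm can. No shift or turn number may pass 1 either way. A call with a gripper value outside its range is refused whole. "fingers" is the finger opening in m, from 0 to 0.087, set as the call begins (left out, the last holds). The fingers move at their own pace and stop on an object; the grip force is fixed at half the most. Time passes only in rows, so rows that repeat a pose let the fingers close. It gives the time, the measured TCP pose, the force, the opening and the grip force at its end, in the units of the state.
- bot.read_state(): the state, without advancing time (a new reading comes with each control period).
- imaging.capture(name): name is "side" or "top"; returns a dict with "frame" (384x512x3 uint8, red, green, blue), "camera_matrix" (3x3 intrinsics, pixels), "R" (3x3) and "t" (3): a world point X has camera coordinates R X + t. Camera axes: x right, y down, z forward; pixel columns grow to the right and rows downward; lengths in m; the calibration is good to about 2 mm. A picture is of the moment at which its call begins. There is no depth.
- bot.hand_in(): hands the job in; it is judged then, once.
Trained networks look in the newest picture that a camera, given by its name, has taken for a name from the list of things; names that differ only in an ending like _2 or _b are one class to them, and where a whole thing is asked for, a point or a joint stands for the part that bears it (a point fixed in the world has none). Each returns a list of dicts, best first, with "confidence" (0 to 1); they miss things now and then, are a little off and sometimes report something else, mostly with a low value. They report only what shows in the picture. A call takes as long as a camera call. They do not tell look-alikes from the thing itself.
- finder.recognise(camera, name): "at" ([x, y, z] in m, in world coordinates, good to about 4 mm: the middle of the surface that is visible of it).
- finder.outline_of(camera, name): "pixels" (384x512 bool, what is visible of it).
The state is a dict: "time_s": time; "joint_positions": joint angles; "qvel": joint speeds; "tau": joint torques, N m; "position": TCP position; "tcp_rot": TCP orientation; "force": force on the tool from outside, world axes, zero at the start; "moment": the same for the moment, N m; "opening": opening from 0.0 (shut) to 1.0 (fully open); "grasp_force": force on a finger pad.
Only numpy, scipy, OpenCV 4.12 (cv2) and the standard library are available. Lean on these libraries where they do the work, as an engineer would, in place of code of your own. Each camera call takes 0.05 s, during which the arm holds its last target. There are 200 camera calls.

## Task

Tidy up the modelling bench: lay the two pale boxwood modelling tools in the wooden tray and the two dark-handled steel loop tools in the blue tray, and stand the red underglaze jar upright in the green tray beside the yellow one, without knocking that over. The tools must lie flat on the floor of their tray, neither on one another nor up on a rim. Leave the purple paintbrush where it lies.

Things in the scene. Friction and masses are not known exactly. Their poses are not given: they have to be found in the camera images.
- boxwood_spatula: Modelling tool of pale yellow boxwood, no metal, 154 mm long, middle 14 mm wide by 12 mm high, with a broad flat spatula end. Lies flat on the bench along its own x. Origin: middle of the handle, on its axis, about 6 mm above the bench; z up. The middle 90 mm is straight, and is the balance point: grip there, across the handle, fingertips almost on the surface.
- boxwood_point: Modelling tool of pale yellow boxwood, no metal, about 155 mm long, middle 14 mm wide by 12 mm high, with a blunt point and a bent end. Lies flat on the bench along its own x. Origin: middle of the handle, on its axis, about 6 mm above the bench; z up. The middle 90 mm is straight, and is the balance point: grip there, across the handle, fingertips almost on the surface.
- loop_round: Loop tool: dark brown handle 13 by 13 mm, brass ferrules and a rounded steel wire loop (up to 25 mm wide) at each end, 157 mm long in all. Lies flat on the bench along its own x. Origin: middle of the handle, on its axis, about 6 mm above the bench; z up. The middle 90 mm is straight, and is the balance point: grip there, across the handle, fingertips almost on the surface.
- loop_square: Loop tool: dark brown handle 13 by 13 mm, brass ferrules and a triangular steel wire loop (up to 25 mm wide) at each end, 153 mm long in all. Lies flat on the bench along its own x. Origin: middle of the handle, on its axis, about 6 mm above the bench; z up. The middle 90 mm is straight, and is the balance point: grip there, across the handle, fingertips almost on the surface.
- red_jar: Small closed underglaze jar, red with a red lid and a pale paper band, standing upright on the bench: 40 mm diameter, 54 mm high, the lid (38 mm diameter) is its top 14 mm. Origin: centre of its underside; z up. About 90 g.
- wooden_tray: Open brown wooden tray, empty: the place of the boxwood tools. Outside 190 (own x) by 130 (own y) by 24 mm high; walls 5, floor 4 mm thick. Origin: centre of its underside; z up. Stands firmly.
- blue_tray: Open blue plastic tray, empty: the place of the loop tools. Outside 190 (own x) by 130 (own y) by 24 mm high; walls 5, floor 4 mm thick. Origin: centre of its underside; z up. Stands firmly.
- green_tray: Open green plastic tray for underglaze jars. Outside 190 (own x) by 130 (own y) by 24 mm high; walls 5, floor 4 mm thick. Origin: centre of its underside; z up. Stands firmly. A yellow jar stands somewhere in it; set the other jar in the roomier end, about 55 mm from the tray's centre.
- paintbrush: Paintbrush with a purple handle 9 mm wide, steel ferrule and brown bristles, 136 mm long, lying loose among the tools on the bench along its own x. It stays out: leave it where it lies. Origin: on its axis, 63 mm from the handle's end, 5 mm above the bench.
- yellow_jar: Closed underglaze jar, yellow with a yellow lid, same size and make as the red one, already standing loose in the green tray, at a different spot each time. Origin: centre of its underside; z up. It must not be knocked over.
Mind the look-alikes: they are no part of the job. What is shaped like the loop_square but pink is not meant.

How it is judged (in metres and radians):
At the end, for the whole second after the job is handed in: Boxwood tools in the wooden tray, loop tools in the blue tray: middle within 50 mm lengthways, 55 mm crossways of its centre, level to 0.09 rad, axis under 17 mm above its underside. Red jar in the green tray, within 75 and 45 mm, upright to 0.08 rad, foot under 9 mm up. All at rest (x of boxwood_spatula in the frame of wooden_tray between -0.05 and 0.05 m and y of boxwood_spatula in the frame of wooden_tray between -0.055 and 0.055 m and z of boxwood_spatula in the frame of wooden_tray between 0.004 and 0.017 m and angle between boxwood_spatula's own x axis and vertical between 1.48 and 1.66 rad and linear speed of each of boxwood_spatula, boxwood_point, loop_round, loop_square, red_jar below 0.01 m/s and x of boxwood_point in the frame of wooden_tray between -0.05 and 0.05 m and y of boxwood_point in the frame of wooden_tray between -0.055 and 0.055 m and z of boxwood_point in the frame of wooden_tray between 0.004 and 0.017 m and angle between boxwood_point's own x axis and vertical between 1.48 and 1.66 rad and x of loop_round in the frame of blue_tray between -0.05 and 0.05 m and y of loop_round in the frame of blue_tray between -0.055 and 0.055 m and z of loop_round in the frame of blue_tray between 0.004 and 0.017 m and angle between loop_round's own x axis and vertical between 1.48 and 1.66 rad and x of loop_square in the frame of blue_tray between -0.05 and 0.05 m and y of loop_square in the frame of blue_tray between -0.055 and 0.055 m and z of loop_square in the frame of blue_tray between 0.004 and 0.017 m and angle between loop_square's own x axis and vertical between 1.48 and 1.66 rad and x of red_jar in the frame of green_tray between -0.075 and 0.075 m and y of red_jar in the frame of green_tray between -0.045 and 0.045 m and z of red_jar in the frame of green_tray between 0 and 0.009 m and angle between red_jar's own z axis and vertical below 0.08 rad); the robot touches nothing.
It fails at once if the yellow jar is knocked over (angle between yellow_jar's own z axis and vertical above 0.5 rad).
It fails at once if the paintbrush is moved more than 20 mm from where it lay (distance of paintbrush from where it was at the start of the episode above 0.02 m).
It also fails if it takes over 112 s, if anything falls off the work surface, if the arm or the gripper's body presses on something with over 40 N, if the wrist force passes 120 N, or if a joint passes its speed limit or range.

## Working session

There is one attempt and no reset: what is moved stays moved. The work goes in short steps, Python scripts to look and compute and a tool call to move; the robot and the scene stay as the last step left them, time stands still between calls to the robot, and variables do not carry over. Pictures are saved under pics/ and viewed, at most 14 in all, crops included, and the job is handed in when it is done.

Besides the shell and the picture viewer there is one more tool, called after ">>>" as name(argument=value, ...) on one line, values as JSON. play_rows: Moves the arm, as the interface text tells. Its arguments: {"type":"object","properties":{"motion":{"type":"array"},"fingers":{"type":"number"}},"required":["motion"]}

```bash
mkdir -p pics
cat > h.py <<'E'
import numpy as np, cv2
from rig import bot, imaging, finder
def px2w(c,u,v,z):
    K,R,t=map(np.array,(c["camera_matrix"],c["R"],c["t"]))
    d=R.T@np.linalg.inv(K)@np.array([u,v,1.]); o=-R.T@t
    return o+d*(z-o[2])/d[2]
def w2px(c,X):
    p=np.array(c["camera_matrix"])@(np.array(c["R"])@np.array(X)+c["t"]); return p[:2]/p[2]
def save(c,n,box=None,s=1):
    f=c["frame"][...,::-1]
    if box: f=f[box[1]:box[3],box[0]:box[2]]
    cv2.imwrite(n,cv2.resize(f,None,fx=s,fy=s,interpolation=cv2.INTER_CUBIC))
def pose(m,c,z):
    v,u=np.nonzero(m); r=cv2.minAreaRect(np.float32([px2w(c,a,b,z)[:2] for a,b in zip(u,v)]))
    b=cv2.boxPoints(r); e1,e2=b[1]-b[0],b[2]-b[1]; e=e1 if np.hypot(*e1)>np.hypot(*e2) else e2
    return np.round(r[0],4),np.round(sorted(r[1]),4),round(float(np.degrees(np.arctan2(e[1],e[0])))%180,1)
E
cat > look.py <<'E'
from h import *
c=imaging.capture("top"); save(c,"pics/top0.png",s=1.5)
Z=dict(boxwood_spatula=.01,boxwood_point=.01,loop_round=.01,loop_square=.01,paintbrush=.007,wooden_tray=.024,blue_tray=.024,green_tray=.024,red_jar=.054,yellow_jar=.054)
for n,z in Z.items():
    print(n,[(np.round(a["at"],3),round(a["confidence"],2)) for a in finder.recognise("top",n)])
    for o in finder.outline_of("top",n):
        m=o["pixels"]; v,u=np.nonzero(m); print("   ",round(o["confidence"],2),"px",int(u.mean()),int(v.mean()),len(u),*pose(m,c,z),"rgb",c["frame"][m].mean(0).astype(int))
s=imaging.capture("side"); save(s,"pics/side0.png",s=1.5)
print(-np.array(c["R"]).T@c["t"],-np.array(s["R"]).T@s["t"])
E
python3 look.py
```

```text
boxwood_spatula [(array([ 0.429, -0.082,  0.011]), 0.64)]
    0.57 px 293 199 322 [ 0.4261 -0.0837] [0.0157 0.1508] 45.4 rgb [130  95  45]
boxwood_point [(array([0.411, 0.382, 0.007]), 0.75)]
    0.68 px 103 202 383 [0.4137 0.3812] [0.0166 0.1551] 139.8 rgb [208 158  77]
loop_round [(array([0.432, 0.067, 0.011]), 0.66)]
loop_square [(array([0.234, 0.273, 0.009]), 0.53), (array([0.398, 0.216, 0.007]), 0.52)]
    0.83 px 168 208 214 [0.3982 0.2225] [0.0137 0.1077] 33.2 rgb [100  75  45]
    0.61 px 294 200 354 [ 0.4247 -0.0848] [0.0169 0.1509] 44.6 rgb [126  92  44]
    0.51 px 144 282 356 [0.2319 0.2728] [0.0222 0.1504] 9.5 rgb [206 129 119]
paintbrush [(array([ 0.439, -0.37 ,  0.008]), 0.45)]
wooden_tray []
    0.69 px 264 114 4146 [ 0.6338 -0.005 ] [0.1342 0.1879] 91.1 rgb [146  87  38]
blue_tray [(array([ 0.62 , -0.248,  0.002]), 0.83), (array([0.414, 0.381, 0.008]), 0.23)]
    0.82 px 360 125 4231 [ 0.6143 -0.2394] [0.1338 0.1922] 88.7 rgb [ 26  64 142]
    0.3 px 293 200 339 [ 0.4246 -0.0833] [0.0172 0.1507] 44.7 rgb [129  94  45]
green_tray [(array([0.62 , 0.253, 0.005]), 0.61), (array([ 0.438, -0.369,  0.01 ]), 0.22)]
    0.65 px 158 121 3991 [0.6157 0.2587] [0.1379 0.1956] 85.3 rgb [ 81 115  54]
red_jar [(array([ 0.398, -0.228,  0.055]), 0.72)]
    0.82 px 358 213 284 [ 0.3963 -0.2271] [0.037  0.0464] 91.3 rgb [181  38  25]
yellow_jar [(array([0.634, 0.306, 0.056]), 0.66)]
    0.89 px 135 110 320 [0.6313 0.3032] [0.037  0.0554] 46.6 rgb [176 144  23]
    0.38 px 411 198 275 [ 0.4348 -0.3513] [0.0141 0.1231] 36.4 rgb [120  83  99]
[ 0.36323068 -0.00946674  1.05297079] [-0.03821324  0.86127553  0.7368147 ]
```

View pics/top0.png

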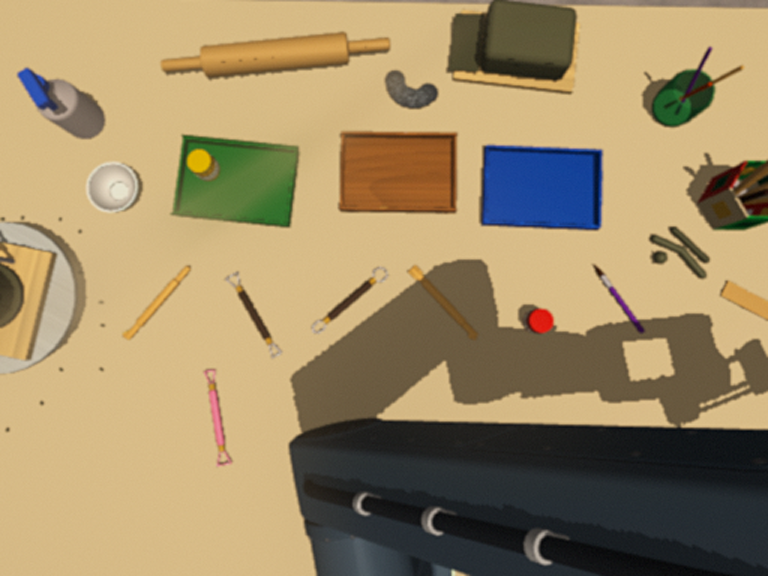

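View pics/side0.png

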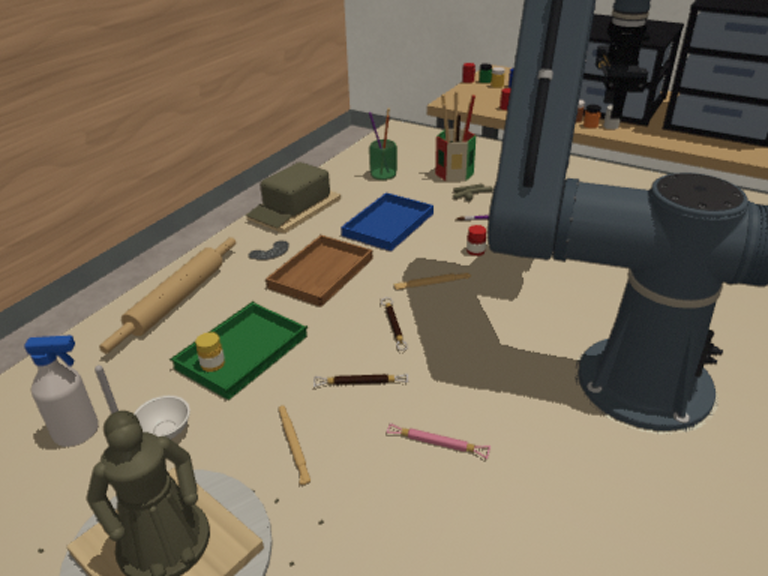

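The top view (pixels of the 1.5x picture) shows these candidates:
- **Boxwood:** (157,302) in the light and (442,302) in the arm's shadow. Both are pale wood with no metal.
- **Loop tools:** (254,315) and (350,300) have dark brown handles, so they fit. (217,417) has the same shape but is pink, so it's the look-alike to leave.
- **Others:** the paintbrush is at (618,298), the red jar at (540,320), and the yellow jar in the left end of the green tray.

I'll check this in one enlarged crop.

```bash
cat > meas.py <<'E'
from h import *
c=imaging.capture("top"); save(c,"pics/crop.png",(70,165,350,320),2.8)
f=c["frame"].astype(int); r,g,b=f[...,0],f[...,1],f[...,2]
for n,(x0,y0,x1,y1) in dict(loopA=(145,175,192,242),loopB=(203,170,262,225)).items():
    m=np.zeros(r.shape,bool); m[y0:y1,x0:x1]=((r<110)&(r-b>-99))[y0:y1,x0:x1]
    k,l,s,_=cv2.connectedComponentsWithStats(m.astype(np.uint8)); m=l==1+s[1:,4].argmax()
    print(n,m.sum(),*pose(m,c,.008))
E
python3 meas.py
cat > plan.py <<'E'
# usage: plan(waypoints[(x,y,z,axis_deg or None)]): prints tool-frame rows; axis_deg = world direction of tool x (handle axis) mod 180
from h import *
from scipy.spatial.transform import Rotation as Ro
def plan(wps):
    s=bot.read_state(); p=np.array(s["position"]); R=np.array(s["tcp_rot"])
    print("t",s["time_s"],"p",np.round(p,4),"xdir",round(np.degrees(np.arctan2(R[1,0],R[0,0])),1),"zz",np.round(R[:,2],3),"j6",round(s["joint_positions"][5],1),"open",s["opening"])
    for x,y,z,a in wps:
        if a is None: R2=R
        else:
            cur=np.degrees(np.arctan2(R[1,0],R[0,0])); d=(a-cur+90)%180-90; t=np.radians(cur+d)
            X=np.array([np.cos(t),np.sin(t),0]); Z=np.array([0,0,-1.]); R2=np.column_stack([X,np.cross(Z,X),Z])
        q=np.array([x,y,z]); d=R.T@(q-p); w=Ro.from_matrix(R.T@R2).as_rotvec(degrees=True)
        print(np.round(d,4).tolist()+np.round(w,1).tolist(),"rows",round(max(np.linalg.norm(d)/.0417,np.linalg.norm(w)/7.16),1))
        p,R=q,R2
E
python3 -c "
from plan import *
plan([(.3963,-.227,.16,90),(.3963,-.227,.037,90)])"
```

```text
loopA 160 [0.3984 0.222 ] [0.0111 0.0864] 32.0
loopB 168 [0.4255 0.0678] [0.0118 0.086 ] 131.7
t 1.15 p [ 0.2416 -0.5764  0.2396] xdir 22.7 zz [ 0.  0. -1.] j6 -10.2 open 1.0007680837985582
[0.2777, -0.2625, 0.0796, -0.0, -0.0, -67.3] rows 9.4
[0.0, 0.0, 0.123, 0.0, 0.0, -0.0] rows 2.9
```

View pics/crop.png

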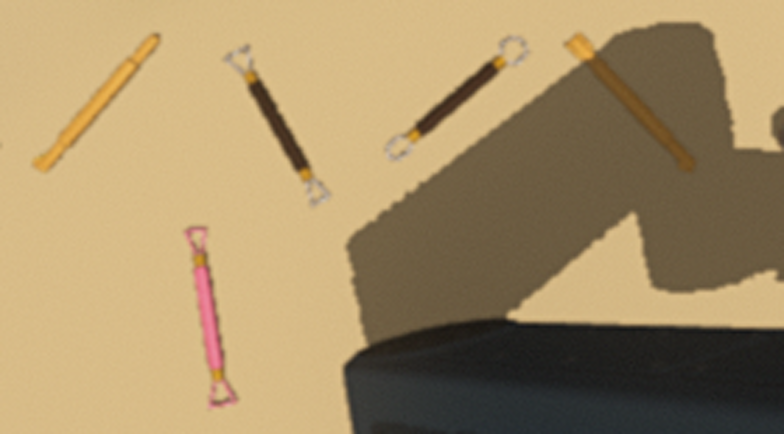

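The crop confirms the choice. Dark square loop tool at crop (280,127), dark round one at (457,98), pink decoy at (208,315) to stay, and boxwood at (97,103) and (630,103). The red jar goes first.

```bash
cat > plan.py <<'E'
# plan([(x,y,z,axis_deg|None,...)]) prints tool-frame moves, split to <=7 rows; axis = world direction of tool x, mod 180
from h import *
from scipy.spatial.transform import Rotation as Ro
def plan(wps):
    s=bot.read_state(); p=np.array(s["position"]); R=np.array(s["tcp_rot"])
    print("t",s["time_s"],"p",np.round(p,4),"xdir",round(np.degrees(np.arctan2(R[1,0],R[0,0])),1),"zz",np.round(R[:,2],3),"open",round(s["opening"]*.087,4),"gf",s["grasp_force"])
    for x,y,z,a in wps:
        q=np.array([x,y,z]); cur=np.degrees(np.arctan2(R[1,0],R[0,0])); d=0 if a is None else (a-cur+90)%180-90
        n=int(np.ceil(max(np.linalg.norm(q-p)/.0417,abs(d)/7.16)/7))
        for i in range(n,0,-1):
            dl=np.round(R.T@((q-p)/i),4); w=round(-d/i*2)/2; d+=w
            print(dl.tolist(),w,"rows",round(max(np.linalg.norm(dl)/.0417,abs(w)/7.16),1))
            p=p+R@dl; R=R@Ro.from_euler("z",w,degrees=True).as_matrix()
E
python3 -c "
from plan import *
plan([(.397,-.231,.14,90),(.397,-.231,.034,None),(.397,-.231,.15,None),(.611,.204,.15,85.3),(.611,.204,.041,None)])"
```

```text
t 1.15 p [ 0.2416 -0.5764  0.2396] xdir 22.7 zz [ 0.  0. -1.] open 0.0871 gf 0.0
[0.1384, -0.1292, 0.0498] -33.5 rows 4.7
[0.1868, -0.0314, 0.0498] -34.0 rows 4.7
[0.0, -0.0, 0.106] 0.0 rows 2.5
[0.0, -0.0, -0.116] 0.0 rows 2.8
[0.2171, 0.1079, -0.0] 2.5 rows 5.8
[0.2215, 0.0983, -0.0] 2.5 rows 5.8
[0.0, -0.0, 0.109] 0.0 rows 2.6
```

Units first: shifts go in shares of 0.75 m and turns go in shares of 180 degrees. So 0.1384 m is 0.1845, -0.1292 m is -0.1723, -33.5 degrees is -0.1861.

>>> play_rows(motion=[[[0.1845,-0.1723,0.0664,0,0,-0.1861],[0.1845,-0.1723,0.0664,0,0,-0.1861],[0.1845,-0.1723,0.0664,0,0,-0.1861],[0.1845,-0.1723,0.0664,0,0,-0.1861],[0.1845,-0.1723,0.0664,0,0,-0.1861],[0.1845,-0.1723,0.0664,0,0,-0.1861],[0.1845,-0.1723,0.0664,0,0,-0.1861]]], fingers=0.07)

```text
time_s: 1.73
position: [0.3198, -0.4022, 0.1896]
tcp_rot: [[0.554, 0.833, -0.001], [0.833, -0.554, 0.001], [0.0, -0.001, -1.0]]
force: [-0.9, -0.3, 0.6]
opening: 0.808
grasp_force: 0.0
```

In the tool's units: 0.1868 m is 0.2491, 0.0498 m is 0.0664, -34 degrees is -0.1889.

>>> play_rows(motion=[[[0.2491,-0.0419,0.0664,0,0,-0.1889],[0.2491,-0.0419,0.0664,0,0,-0.1889],[0.2491,-0.0419,0.0664,0,0,-0.1889],[0.2491,-0.0419,0.0664,0,0,-0.1889],[0.2491,-0.0419,0.0664,0,0,-0.1889],[0.2491,-0.0419,0.0664,0,0,-0.1889],[0.2491,-0.0419,0.0664,0,0,-0.1889]]])

```text
time_s: 2.32
position: [0.398, -0.2316, 0.14]
tcp_rot: [[-0.005, 1.0, 0.001], [1.0, 0.005, -0.001], [-0.001, 0.001, -1.0]]
force: [0.8, -0.4, 0.5]
opening: 0.803
grasp_force: 0.0
```

In the tool's units: 0.106 m is 0.1413.

>>> play_rows(motion=[[[0,0,0.1413,0,0,0],[0,0,0.1413,0,0,0],[0,0,0.1413,0,0,0],[0,0,0.1413,0,0,0],[0,0,0.1413,0,0,0]]])

```text
time_s: 2.73
position: [0.397, -0.2332, 0.0334]
tcp_rot: [[-0.001, 1.0, -0.0], [1.0, 0.001, 0.0], [0.0, -0.0, -1.0]]
force: [0.4, -0.1, 0.2]
opening: 0.802
grasp_force: 0.0
```

>>> play_rows(motion=[[[0,0,0,0,0,0],[0,0,0,0,0,0],[0,0,0,0,0,0],[0,0,0,0,0,0],[0,0,0,0,0,0],[0,0,0,0,0,0]]], fingers=0.02)

```text
time_s: 3.23
position: [0.3977, -0.2315, 0.0348]
tcp_rot: [[-0.004, 1.0, 0.002], [1.0, 0.004, -0.002], [-0.002, 0.002, -1.0]]
force: [0.2, 0.3, 7.5]
opening: 0.449
grasp_force: 30.0
```

In the tool's units: -0.116 m is -0.1547, -0.02 m is -0.0267.

>>> play_rows(motion=[[[0,0,-0.0267,0,0,0],[0,0,-0.1547,0,0,0],[0,0,-0.1547,0,0,0],[0,0,-0.1547,0,0,0],[0,0,-0.1547,0,0,0]]])

```text
time_s: 3.65
position: [0.3987, -0.2323, 0.1534]
tcp_rot: [[-0.005, 1.0, 0.006], [1.0, 0.005, -0.006], [-0.006, 0.006, -1.0]]
force: [-0.8, -0.4, -1.2]
opening: 0.45
grasp_force: 30.0
```

In the tool's units: 0.2171 m is 0.2895, 0.1079 m is 0.1439, 2.5 degrees is 0.0139.

>>> play_rows(motion=[[[0.2895,0.1439,0,0,0,0.0139],[0.2895,0.1439,0,0,0,0.0139],[0.2895,0.1439,0,0,0,0.0139],[0.2895,0.1439,0,0,0,0.0139],[0.2895,0.1439,0,0,0,0.0139],[0.2895,0.1439,0,0,0,0.0139],[0.2895,0.1439,0,0,0,0.0139]]])

```text
time_s: 4.23
position: [0.5052, -0.0082, 0.1485]
tcp_rot: [[0.034, 0.999, -0.0], [0.999, -0.034, 0.002], [0.002, -0.0, -1.0]]
force: [0.7, -0.4, -1.2]
opening: 0.448
grasp_force: 30.0
```

In the tool's units: 0.2215 m is 0.2953, 0.0983 m is 0.1311, 2.5 degrees is 0.0139.

>>> play_rows(motion=[[[0.2953,0.1311,0,0,0,0.0139],[0.2953,0.1311,0,0,0,0.0139],[0.2953,0.1311,0,0,0,0.0139],[0.2953,0.1311,0,0,0,0.0139],[0.2953,0.1311,0,0,0,0.0139],[0.2953,0.1311,0,0,0,0.0139],[0.2953,0.1311,0,0,0,0.0139],[0.2953,0.1311,0,0,0,0.0139]]])

```text
time_s: 4.9
position: [0.6102, 0.205, 0.1476]
tcp_rot: [[0.08, 0.997, -0.003], [0.997, -0.08, -0.001], [-0.001, -0.003, -1.0]]
force: [-0.4, -1.2, -0.9]
opening: 0.445
grasp_force: 30.0
```

```bash
python3 -c "
from plan import *
plan([(.611,.204,.041,85.3)])
s=imaging.capture('side'); save(s,'pics/side1.png',s=1.5)"
```

```text
t 4.9 p [0.6102 0.205  0.1476] xdir 85.4 zz [-0.003 -0.001 -1.   ] open 0.0387 gf 29.99985594302416
[-0.0008, 0.0012, 0.1066] 0.0 rows 2.6
```

View pics/side1.png

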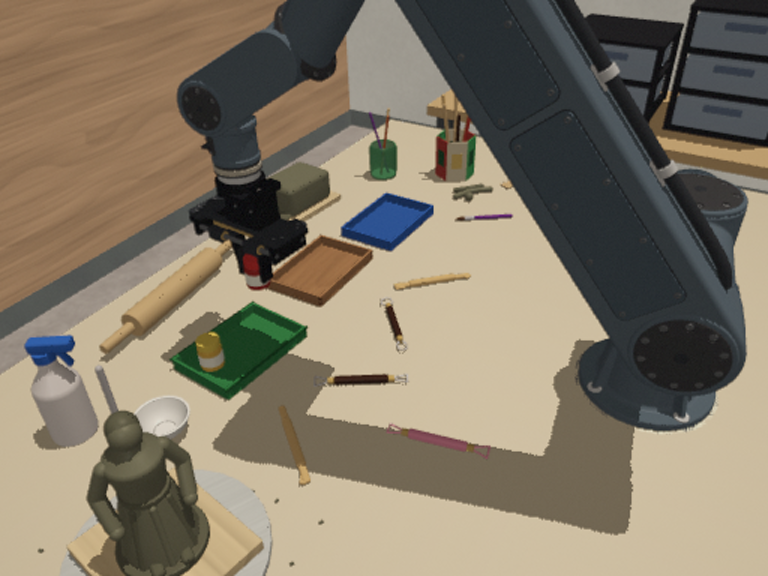

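The side view shows the red jar upright in the jaws at (257,272), over the free end of the green tray. The yellow jar is at (209,352), well clear. Lowering now.

In the tool's units: 0.11 m is 0.1467, 0.108 m is 0.144.

>>> play_rows(motion=[[[0,0,0.0533,0,0,0],[0,0,0.1,0,0,0],[0,0,0.1267,0,0,0],[0,0,0.1333,0,0,0],[0,0,0.14,0,0,0],[0,0,0.144,0,0,0],[0,0,0.1467,0,0,0],[0,0,0.1467,0,0,0]]])

```text
time_s: 5.62
position: [0.6118, 0.2037, 0.0411]
tcp_rot: [[0.083, 0.997, 0.002], [0.997, -0.083, 0.0], [0.0, 0.002, -1.0]]
force: [-1.0, 0.2, -0.2]
opening: 0.448
grasp_force: 30.0
```

In the tool's units: 0.003 m is 0.004, 0.002 m is 0.0027.

>>> play_rows(motion=[[[0,0,0.0013,0,0,0],[0,0,0.0027,0,0,0],[0,0,0.004,0,0,0],[0,0,0.004,0,0,0]]])

```text
time_s: 5.95
position: [0.6117, 0.2042, 0.0388]
tcp_rot: [[0.083, 0.997, 0.002], [0.997, -0.083, 0.0], [0.0, 0.002, -1.0]]
force: [-0.9, -0.0, 5.7]
opening: 0.447
grasp_force: 30.0
```

>>> play_rows(motion=[[[0,0,0,0,0,0],[0,0,0,0,0,0],[0,0,0,0,0,0],[0,0,0,0,0,0]]], fingers=0.062)

```text
time_s: 6.28
position: [0.611, 0.2041, 0.037]
tcp_rot: [[0.083, 0.997, 0.0], [0.997, -0.083, 0.0], [0.0, 0.0, -1.0]]
force: [0.3, 0.6, -0.5]
opening: 0.656
grasp_force: 0.0
```

In the tool's units: -0.11 m is -0.1467, -0.09 m is -0.12.

>>> play_rows(motion=[[[0,0,-0.0267,0,0,0],[0,0,-0.0667,0,0,0],[0,0,-0.12,0,0,0],[0,0,-0.1467,0,0,0],[0,0,-0.1467,0,0,0]]])

```text
time_s: 6.7
position: [0.6146, 0.2047, 0.1526]
tcp_rot: [[0.083, 0.996, 0.011], [0.997, -0.083, 0.002], [0.003, 0.011, -1.0]]
force: [0.7, -0.1, -0.0]
opening: 0.706
grasp_force: 0.0
```

```bash
python3 -c "
from plan import *
plan([(.3984,.222,.09,32),(.3984,.222,.019,None),(.3984,.222,.09,None)])"
```

```text
t 6.7 p [0.6146 0.2047 0.1526] xdir 85.2 zz [ 0.011  0.002 -1.   ] open 0.0614 gf 0.0
[-0.0004, -0.1088, 0.0301] 26.5 rows 3.7
[-0.0489, -0.0972, 0.0301] 26.5 rows 3.7
[-0.0007, -0.0003, 0.071] 0.0 rows 1.7
[0.0007, 0.0004, -0.071] 0.0 rows 1.7
```

```bash
sed -i 's/^    s=bot.read_state/    for _ in range(3): c=imaging.capture("top")\n    s=bot.read_state/' plan.py; echo "    return c" >> plan.py; python3 -c "
from plan import *
c=plan([(.3984,.222,.09,32),(.3984,.222,.0195,None),(.3984,.222,.11,None),(.6143+.025,-.2394,.11,88.7)])
for n in ('red_jar','yellow_jar','green_tray'):
  for o in finder.outline_of('top',n)[:1]: print(n,*pose(o['pixels'],c,.054))"
```

```text
t 6.85 p [0.6102 0.2038 0.1463] xdir 85.2 zz [-0.002 -0.    -1.   ] open 0.0617 gf 0.0
[0.0003, -0.1062, 0.0283] 26.5 rows 3.7
[-0.0472, -0.0952, 0.0283] 26.5 rows 3.7
[0.0001, 0.0, 0.0705] 0.0 rows 1.7
[-0.0002, -0.0, -0.0905] 0.0 rows 2.2
[-0.0212, 0.2594, -0.0001] -28.0 rows 6.2
[-0.1404, 0.2191, -0.0002] -28.5 rows 6.2
red_jar [0.6057 0.191 ] [0.0327 0.0511] 11.6
green_tray [0.604  0.1976] [0.0805 0.1304] 174.1
```

In the tool's units: -0.106 m is -0.1413, 0.028 m is 0.0373, 26.5 degrees is 0.1472.

>>> play_rows(motion=[[[0,-0.1413,0.0373,0,0,0.1472],[0,-0.1413,0.0373,0,0,0.1472],[0,-0.1413,0.0373,0,0,0.1472],[0,-0.1413,0.0373,0,0,0.1472],[0,-0.1413,0.0373,0,0,0.1472],[0,-0.1413,0.0373,0,0,0.1472]]], fingers=0.045)

```text
time_s: 7.5
position: [0.5057, 0.2129, 0.1183]
tcp_rot: [[0.517, 0.856, -0.0], [0.856, -0.517, -0.0], [-0.0, -0.0, -1.0]]
force: [0.7, 0.5, 0.1]
opening: 0.522
grasp_force: 0.0
```

In the tool's units: -0.095 m is -0.1267, -0.047 m is -0.0627, 26.5 degrees is 0.1472.

>>> play_rows(motion=[[[-0.0627,-0.1267,0.0373,0,0,0.1472],[-0.0627,-0.1267,0.0373,0,0,0.1472],[-0.0627,-0.1267,0.0373,0,0,0.1472],[-0.0627,-0.1267,0.0373,0,0,0.1472],[-0.0627,-0.1267,0.0373,0,0,0.1472],[-0.0627,-0.1267,0.0373,0,0,0.1472],[-0.0627,-0.1267,0.0373,0,0,0.1472],[-0.0627,-0.1267,0.0373,0,0,0.1472]]])

```text
time_s: 8.17
position: [0.402, 0.2221, 0.0912]
tcp_rot: [[0.845, 0.534, 0.003], [0.534, -0.845, 0.001], [0.003, 0.001, -1.0]]
force: [-0.0, -0.7, 0.1]
opening: 0.517
grasp_force: 0.0
```

```bash
python3 -c "
from plan import *
plan([(.3984,.222,.0195,32)])"
```

```text
t 8.3167 p [0.4008 0.2219 0.0911] xdir 32.3 zz [ 0.001  0.    -1.   ] open 0.0449 gf 0.0
[-0.002, -0.0014, 0.0716] 0.5 rows 1.7
```

In the tool's units: 0.071 m is 0.0947, -0.002 m is -0.0027.

>>> play_rows(motion=[[[-0.0027,-0.0013,0.0467,0,0,0],[-0.0027,-0.0013,0.08,0,0,0],[-0.0027,-0.0013,0.0907,0,0,0],[-0.0027,-0.0013,0.0947,0,0,0],[-0.0027,-0.0013,0.0947,0,0,0],[-0.0027,-0.0013,0.0947,0,0,0]]])

```text
time_s: 8.82
position: [0.3981, 0.2218, 0.0206]
tcp_rot: [[0.846, 0.533, 0.001], [0.533, -0.846, 0.0], [0.001, 0.0, -1.0]]
force: [0.2, 0.2, 0.6]
opening: 0.517
grasp_force: 0.0
```

>>> play_rows(motion=[[[0,0,0,0,0,0],[0,0,0,0,0,0],[0,0,0,0,0,0],[0,0,0,0,0,0],[0,0,0,0,0,0],[0,0,0,0,0,0],[0,0,0,0,0,0]]], fingers=0.0)

```text
time_s: 9.4
position: [0.3976, 0.2217, 0.0202]
tcp_rot: [[0.846, 0.533, 0.0], [0.533, -0.846, 0.0], [0.0, 0.0, -1.0]]
force: [-0.1, -0.8, 2.5]
opening: 0.145
grasp_force: 30.0
```

In the tool's units: -0.09 m is -0.12, -0.06 m is -0.08.

>>> play_rows(motion=[[[0,0,-0.0267,0,0,0],[0,0,-0.08,0,0,0],[0,0,-0.12,0,0,0],[0,0,-0.12,0,0,0],[0,0,-0.12,0,0,0]]])

```text
time_s: 9.82
position: [0.3985, 0.222, 0.1114]
tcp_rot: [[0.846, 0.533, 0.004], [0.533, -0.846, 0.001], [0.004, 0.001, -1.0]]
force: [0.3, -0.3, -1.8]
opening: 0.148
grasp_force: 30.0
```

```bash
python3 -c "
from plan import *
plan([(.6143+.025,-.2394,.11,88.7),(.6143+.025,-.2394,.0245,88.7)])"
```

```text
t 9.9667 p [0.3966 0.2214 0.109 ] xdir 32.2 zz [-0.002 -0.001 -1.   ] open 0.0122 gf 29.998999536037445
[-0.0203, 0.2596, -0.0006] -28.0 rows 6.2
[-0.1397, 0.2198, -0.0006] -28.5 rows 6.2
[0.0001, 0.0001, 0.0855] 0.0 rows 2.1
```

In the tool's units: 0.26 m is 0.3467, -0.02 m is -0.0267, -28 degrees is -0.1556.

>>> play_rows(motion=[[[-0.0267,0.3467,0,0,0,-0.1556],[-0.0267,0.3467,0,0,0,-0.1556],[-0.0267,0.3467,0,0,0,-0.1556],[-0.0267,0.3467,0,0,0,-0.1556],[-0.0267,0.3467,0,0,0,-0.1556],[-0.0267,0.3467,0,0,0,-0.1556],[-0.0267,0.3467,0,0,0,-0.1556],[-0.0267,0.3467,0,0,0,-0.1556]]])

```text
time_s: 10.63
position: [0.5239, -0.0148, 0.1086]
tcp_rot: [[0.501, 0.865, 0.005], [0.865, -0.501, -0.002], [0.0, 0.005, -1.0]]
force: [-0.0, 0.4, -0.0]
opening: 0.143
grasp_force: 30.0
```

In the tool's units: 0.22 m is 0.2933, -0.14 m is -0.1867, -28.5 degrees is -0.1583.

>>> play_rows(motion=[[[-0.1867,0.2933,0,0,0,-0.1583],[-0.1867,0.2933,0,0,0,-0.1583],[-0.1867,0.2933,0,0,0,-0.1583],[-0.1867,0.2933,0,0,0,-0.1583],[-0.1867,0.2933,0,0,0,-0.1583],[-0.1867,0.2933,0,0,0,-0.1583],[-0.1867,0.2933,0,0,0,-0.1583],[-0.1867,0.2933,0,0,0,-0.1583]]])

```text
time_s: 11.3
position: [0.6415, -0.2431, 0.1077]
tcp_rot: [[0.026, 1.0, 0.0], [1.0, -0.026, -0.001], [-0.001, 0.0, -1.0]]
force: [0.4, -0.4, -0.1]
opening: 0.146
grasp_force: 30.0
```

```bash
python3 -c "
from plan import *
plan([(.6143+.025,-.2394,.0245,88.7)])
s=imaging.capture('side'); save(s,'pics/side2.png',s=1.5)"
```

```text
t 11.45 p [ 0.6389 -0.2375  0.1079] xdir 88.8 zz [-0.005  0.003 -1.   ] open 0.0126 gf 29.99908447265625
[-0.0022, 0.0009, 0.0834] 0.0 rows 2.0
```

View pics/side2.png

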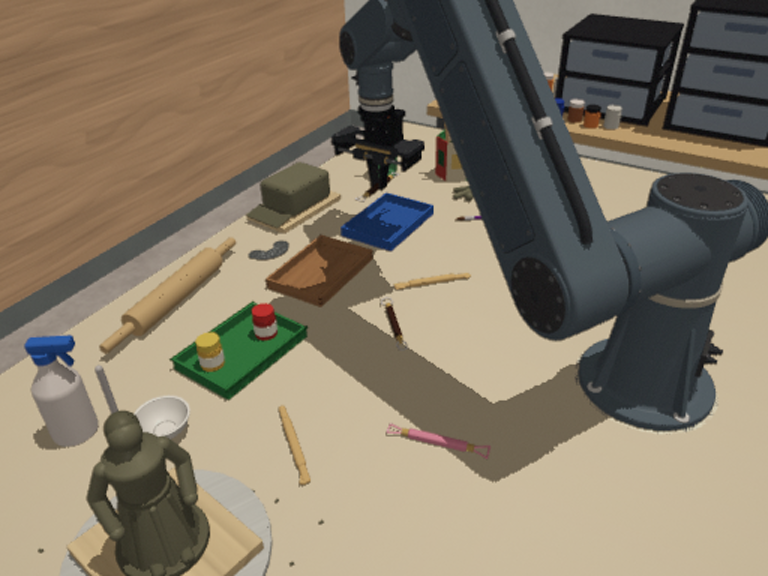

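The red jar stands upright in the green tray at (264,320), beside the yellow one at (209,352). The dark loop tool is in the jaws at about (378,190), over the blue tray. Lowering it now.

In the tool's units: 0.084 m is 0.112, 0.083 m is 0.1107.

>>> play_rows(motion=[[[-0.0027,0,0.0467,0,0,0],[-0.0027,0,0.0867,0,0,0],[-0.0027,0,0.1027,0,0,0],[-0.0027,0,0.108,0,0,0],[-0.0027,0,0.1107,0,0,0],[-0.0027,0,0.1107,0,0,0],[-0.0027,0,0.112,0,0,0],[-0.0027,0,0.112,0,0,0]]])

```text
time_s: 12.17
position: [0.6417, -0.2421, 0.0276]
tcp_rot: [[0.022, 1.0, 0.003], [1.0, -0.022, -0.001], [-0.001, 0.003, -1.0]]
force: [0.1, 0.3, -0.5]
opening: 0.141
grasp_force: 30.0
```

>>> play_rows(motion=[[[0,0,0,0,0,0],[0,0,0,0,0,0],[0,0,0,0,0,0],[0,0,0,0,0,0]]], fingers=0.026)

```text
time_s: 12.5
position: [0.6409, -0.2418, 0.0263]
tcp_rot: [[0.022, 1.0, 0.001], [1.0, -0.022, -0.0], [-0.0, 0.001, -1.0]]
force: [0.4, -0.0, -0.3]
opening: 0.286
grasp_force: 0.0
```

In the tool's units: -0.085 m is -0.1133, -0.06 m is -0.08.

>>> play_rows(motion=[[[0,0,-0.0267,0,0,0],[0,0,-0.08,0,0,0],[0,0,-0.1133,0,0,0],[0,0,-0.1133,0,0,0],[0,0,-0.1133,0,0,0]]])

```text
time_s: 12.92
position: [0.642, -0.2424, 0.1133]
tcp_rot: [[0.022, 1.0, 0.004], [1.0, -0.022, -0.002], [-0.002, 0.004, -1.0]]
force: [-0.6, 0.2, 0.1]
opening: 0.3
grasp_force: 0.0
```

```bash
python3 -c "
from plan import *
plan([(.4255,.0678,.09,131.7)])"
```

```text
t 13.0667 p [ 0.6396 -0.2411  0.1095] xdir 88.7 zz [-0.003  0.002 -1.   ] open 0.026 gf 0.0
[0.152, -0.1104, 0.0103] -21.5 rows 4.5
[0.1819, -0.047, 0.0102] -21.5 rows 4.5
```

In the tool's units: 0.152 m is 0.2027, -0.11 m is -0.1467, -21.5 degrees is -0.1194.

>>> play_rows(motion=[[[0.2027,-0.1467,0.0133,0,0,-0.1194],[0.2027,-0.1467,0.0133,0,0,-0.1194],[0.2027,-0.1467,0.0133,0,0,-0.1194],[0.2027,-0.1467,0.0133,0,0,-0.1194],[0.2027,-0.1467,0.0133,0,0,-0.1194],[0.2027,-0.1467,0.0133,0,0,-0.1194],[0.2027,-0.1467,0.0133,0,0,-0.1194]]], fingers=0.045)

```text
time_s: 13.65
position: [0.5326, -0.0859, 0.0998]
tcp_rot: [[-0.348, 0.938, -0.003], [0.938, 0.348, 0.001], [0.002, -0.003, -1.0]]
force: [0.1, -0.0, 1.2]
opening: 0.509
grasp_force: 0.0
```

In the tool's units: 0.182 m is 0.2427, -0.047 m is -0.0627, -21.5 degrees is -0.1194.

>>> play_rows(motion=[[[0.2427,-0.0627,0.0133,0,0,-0.1194],[0.2427,-0.0627,0.0133,0,0,-0.1194],[0.2427,-0.0627,0.0133,0,0,-0.1194],[0.2427,-0.0627,0.0133,0,0,-0.1194],[0.2427,-0.0627,0.0133,0,0,-0.1194],[0.2427,-0.0627,0.0133,0,0,-0.1194],[0.2427,-0.0627,0.0133,0,0,-0.1194],[0.2427,-0.0627,0.0133,0,0,-0.1194]]])

```text
time_s: 14.32
position: [0.4299, 0.0662, 0.0908]
tcp_rot: [[-0.665, 0.747, 0.003], [0.747, 0.665, -0.001], [-0.003, 0.002, -1.0]]
force: [0.4, 0.6, 0.3]
opening: 0.517
grasp_force: 0.0
```

```bash
python3 -c "
from plan import *
plan([(.4255,.0678,.0195,131.7)])"
```

```text
t 14.4667 p [0.4291 0.0659 0.0909] xdir 131.6 zz [ 0.002 -0.    -1.   ] open 0.0447 gf 0.0
[0.0039, -0.0016, 0.0714] 0.0 rows 1.7
```

In the tool's units: 0.071 m is 0.0947, 0.003 m is 0.004.

>>> play_rows(motion=[[[0.004,-0.0013,0.0467,0,0,0],[0.004,-0.0013,0.08,0,0,0],[0.004,-0.0013,0.0907,0,0,0],[0.004,-0.0013,0.0947,0,0,0],[0.004,-0.0013,0.0947,0,0,0],[0.004,-0.0013,0.0947,0,0,0]]])

```text
time_s: 14.97
position: [0.425, 0.0685, 0.0205]
tcp_rot: [[-0.665, 0.747, 0.001], [0.747, 0.665, -0.0], [-0.001, 0.001, -1.0]]
force: [-0.3, -0.2, 0.6]
opening: 0.515
grasp_force: 0.0
```

>>> play_rows(motion=[[[0,0,0,0,0,0],[0,0,0,0,0,0],[0,0,0,0,0,0],[0,0,0,0,0,0],[0,0,0,0,0,0],[0,0,0,0,0,0],[0,0,0,0,0,0]]], fingers=0.0)

```text
time_s: 15.55
position: [0.4245, 0.0689, 0.0202]
tcp_rot: [[-0.666, 0.746, 0.001], [0.746, 0.666, -0.0], [-0.001, 0.001, -1.0]]
force: [0.2, 0.3, 2.6]
opening: 0.143
grasp_force: 30.0
```

In the tool's units: -0.09 m is -0.12, -0.06 m is -0.08.

>>> play_rows(motion=[[[0,0,-0.0267,0,0,0],[0,0,-0.08,0,0,0],[0,0,-0.12,0,0,0],[0,0,-0.12,0,0,0],[0,0,-0.12,0,0,0]]])

```text
time_s: 15.97
position: [0.4253, 0.0688, 0.1112]
tcp_rot: [[-0.666, 0.746, 0.004], [0.746, 0.666, -0.0], [-0.003, 0.003, -1.0]]
force: [-1.1, -0.4, -1.0]
opening: 0.143
grasp_force: 30.0
```

```bash
python3 -c "
from plan import *
plan([(.6143-.027,-.2394,.11,88.7)])"
```

```text
t 16.1167 p [0.4234 0.0689 0.109 ] xdir 131.7 zz [-0.002  0.    -1.   ] open 0.0126 gf 29.999811351299286
[-0.1696, -0.0414, -0.0007] 21.5 rows 4.2
[-0.173, 0.0235, -0.0008] 21.5 rows 4.2
```

In the tool's units: -0.17 m is -0.2267, -0.041 m is -0.0547, 21.5 degrees is 0.1194.

>>> play_rows(motion=[[[-0.2267,-0.0547,0,0,0,0.1194],[-0.2267,-0.0547,0,0,0,0.1194],[-0.2267,-0.0547,0,0,0,0.1194],[-0.2267,-0.0547,0,0,0,0.1194],[-0.2267,-0.0547,0,0,0,0.1194],[-0.2267,-0.0547,0,0,0,0.1194],[-0.2267,-0.0547,0,0,0,0.1194]]])

```text
time_s: 16.7
position: [0.5051, -0.0848, 0.1082]
tcp_rot: [[-0.345, 0.939, -0.005], [0.939, 0.345, 0.002], [0.004, -0.004, -1.0]]
force: [-0.5, 1.0, -0.3]
opening: 0.147
grasp_force: 30.0
```

In the tool's units: -0.173 m is -0.2307, 0.024 m is 0.032, 21.5 degrees is 0.1194.

>>> play_rows(motion=[[[-0.2307,0.032,0,0,0,0.1194],[-0.2307,0.032,0,0,0,0.1194],[-0.2307,0.032,0,0,0,0.1194],[-0.2307,0.032,0,0,0,0.1194],[-0.2307,0.032,0,0,0,0.1194],[-0.2307,0.032,0,0,0,0.1194],[-0.2307,0.032,0,0,0,0.1194],[-0.2307,0.032,0,0,0,0.1194]]])

```text
time_s: 17.37
position: [0.587, -0.2359, 0.1088]
tcp_rot: [[0.02, 1.0, -0.005], [1.0, -0.02, 0.003], [0.003, -0.005, -1.0]]
force: [0.3, -0.2, 0.1]
opening: 0.146
grasp_force: 30.0
```

```bash
python3 -c "
from plan import *
plan([(.6143-.027,-.2394,.0235,88.7)])"
```

```text
t 17.5167 p [ 0.5882 -0.2369  0.1097] xdir 88.9 zz [-0.002  0.001 -1.   ] open 0.0122 gf 29.99982476234436
[-0.0026, -0.0007, 0.0862] 0.0 rows 2.1
```

In the tool's units: 0.087 m is 0.116, -0.002 m is -0.0027.

>>> play_rows(motion=[[[-0.0027,0,0.0467,0,0,0],[-0.0027,0,0.0867,0,0,0],[-0.0027,0,0.104,0,0,0],[-0.0027,0,0.1107,0,0,0],[-0.0027,0,0.1133,0,0,0],[-0.0027,0,0.1147,0,0,0],[-0.0027,0,0.116,0,0,0],[-0.0027,0,0.116,0,0,0]]])

```text
time_s: 18.18
position: [0.5902, -0.2419, 0.0243]
tcp_rot: [[0.022, 1.0, 0.002], [1.0, -0.022, -0.002], [-0.001, 0.003, -1.0]]
force: [-0.1, -0.2, 0.2]
opening: 0.144
grasp_force: 30.0
```

>>> play_rows(motion=[[[0,0,0,0,0,0],[0,0,0,0,0,0],[0,0,0,0,0,0],[0,0,0,0,0,0]]], fingers=0.026)

```text
time_s: 18.52
position: [0.5894, -0.2415, 0.0233]
tcp_rot: [[0.022, 1.0, 0.001], [1.0, -0.022, -0.0], [-0.0, 0.001, -1.0]]
force: [-1.1, -0.4, -0.4]
opening: 0.283
grasp_force: 0.0
```

In the tool's units: -0.085 m is -0.1133, -0.06 m is -0.08.

>>> play_rows(motion=[[[0,0,-0.0267,0,0,0],[0,0,-0.08,0,0,0],[0,0,-0.1133,0,0,0],[0,0,-0.1133,0,0,0],[0,0,-0.1133,0,0,0]]])

```text
time_s: 18.93
position: [0.5903, -0.2421, 0.11]
tcp_rot: [[0.022, 1.0, 0.004], [1.0, -0.022, -0.002], [-0.002, 0.004, -1.0]]
force: [-0.6, 0.0, -1.1]
opening: 0.295
grasp_force: 0.0
```

```bash
python3 -c "
from plan import *
plan([(.426,-.084,.09,45)])"
```

```text
t 19.0833 p [ 0.5882 -0.2408  0.1067] xdir 88.7 zz [-0.002  0.002 -1.   ] open 0.0263 gf 0.0
[0.1531, -0.1656, 0.0173] 43.5 rows 6.1
```

```bash
python3 -c "
from h import *
c=imaging.capture('top'); save(c,'pics/top2.png',s=1.5)
for n in ('boxwood_spatula','boxwood_point','paintbrush'):
  for o in finder.outline_of('top',n): print(n,round(o['confidence'],2),*pose(o['pixels'],c,.01))"
```

```text
boxwood_point 0.85 [0.4137 0.3812] [0.0155 0.152 ] 140.9
```

View pics/top2.png

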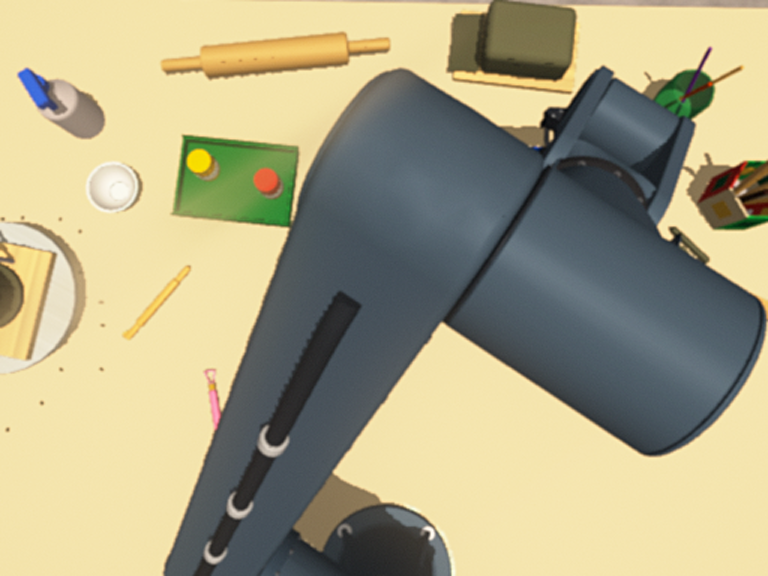

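Both jars stand in the green tray, at (200,162) and (266,182). The arm hides the spatula, so I'll use its first measurement.

In the tool's units: -0.166 m is -0.2213, 0.153 m is 0.204, 43.5 degrees is 0.2417.

>>> play_rows(motion=[[[0.204,-0.2213,0.0227,0,0,0.2417],[0.204,-0.2213,0.0227,0,0,0.2417],[0.204,-0.2213,0.0227,0,0,0.2417],[0.204,-0.2213,0.0227,0,0,0.2417],[0.204,-0.2213,0.0227,0,0,0.2417],[0.204,-0.2213,0.0227,0,0,0.2417],[0.204,-0.2213,0.0227,0,0,0.2417],[0.204,-0.2213,0.0227,0,0,0.2417]]], fingers=0.045)

```text
time_s: 19.95
position: [0.4262, -0.0841, 0.0908]
tcp_rot: [[0.703, 0.712, -0.001], [0.712, -0.703, 0.0], [-0.0, -0.001, -1.0]]
force: [0.9, -0.6, 0.1]
opening: 0.517
grasp_force: 0.0
```

```bash
python3 -c "
from plan import *
plan([(.4258,-.084,.0195,45)])"
```

```text
t 20.1 p [ 0.4288 -0.0862  0.091 ] xdir 45.3 zz [ 0.003 -0.001 -1.   ] open 0.0452 gf 0.0
[-0.0007, -0.0039, 0.0715] 0.5 rows 1.7
```

In the tool's units: 0.071 m is 0.0947, 0.068 m is 0.0907.

>>> play_rows(motion=[[[0,-0.0027,0.0467,0,0,0],[0,-0.0027,0.08,0,0,0],[0,-0.0027,0.0907,0,0,0],[0,-0.0027,0.0947,0,0,0],[0,-0.0027,0.0947,0,0,0],[0,-0.0027,0.0947,0,0,0]]])

```text
time_s: 20.6
position: [0.426, -0.0839, 0.0204]
tcp_rot: [[0.704, 0.71, 0.001], [0.71, -0.704, -0.001], [0.0, 0.001, -1.0]]
force: [-0.4, 0.0, -0.3]
opening: 0.517
grasp_force: 0.0
```

>>> play_rows(motion=[[[0,0,0,0,0,0],[0,0,0,0,0,0],[0,0,0,0,0,0],[0,0,0,0,0,0],[0,0,0,0,0,0],[0,0,0,0,0,0],[0,0,0,0,0,0]]], fingers=0.0)

```text
time_s: 21.18
position: [0.4255, -0.0834, 0.0202]
tcp_rot: [[0.704, 0.71, 0.001], [0.71, -0.704, -0.0], [0.0, 0.001, -1.0]]
force: [-0.4, 0.1, 3.6]
opening: 0.157
grasp_force: 30.0
```

>>> play_rows(motion=[[[0,0,-0.0267,0,0,0],[0,0,-0.08,0,0,0],[0,0,-0.12,0,0,0],[0,0,-0.12,0,0,0],[0,0,-0.12,0,0,0]]])

```text
time_s: 21.6
position: [0.4261, -0.0837, 0.1112]
tcp_rot: [[0.704, 0.71, 0.004], [0.71, -0.704, -0.002], [0.001, 0.004, -1.0]]
force: [0.4, -0.2, -0.8]
opening: 0.154
grasp_force: 30.0
```

```bash
python3 -c "
from plan import *
plan([(.6338+.025,-.005,.11,91.1)])"
```

```text
t 21.75 p [ 0.4243 -0.0829  0.109 ] xdir 45.2 zz [-0.002  0.001 -1.   ] open 0.0131 gf 29.992046356201172
[0.2205, 0.1116, -0.0015] -46.0 rows 6.4
```

In the tool's units: 0.22 m is 0.2933, 0.112 m is 0.1493, -46 degrees is -0.2556.

>>> play_rows(motion=[[[0.2933,0.1493,0,0,0,-0.2556],[0.2933,0.1493,0,0,0,-0.2556],[0.2933,0.1493,0,0,0,-0.2556],[0.2933,0.1493,0,0,0,-0.2556],[0.2933,0.1493,0,0,0,-0.2556],[0.2933,0.1493,0,0,0,-0.2556],[0.2933,0.1493,0,0,0,-0.2556],[0.2933,0.1493,0,0,0,-0.2556]]])

```text
time_s: 22.42
position: [0.6604, -0.005, 0.107]
tcp_rot: [[-0.024, 1.0, -0.003], [1.0, 0.024, 0.0], [0.0, -0.003, -1.0]]
force: [-0.7, 0.3, -0.5]
opening: 0.159
grasp_force: 30.0
```

```bash
python3 -c "
from plan import *
plan([(.6338+.025,-.005,.0235,91.1)])"
```

```text
t 22.5667 p [ 0.6572 -0.0059  0.1078] xdir 91.1 zz [-0.005  0.001 -1.   ] open 0.0135 gf 29.992035627365112
[0.0008, 0.0021, 0.0843] 0.0 rows 2.0
```

In the tool's units: 0.087 m is 0.116, 0.086 m is 0.1147.

>>> play_rows(motion=[[[0,0,0.0467,0,0,0],[0,0,0.0867,0,0,0],[0,0,0.104,0,0,0],[0,0,0.1107,0,0,0],[0,0,0.1133,0,0,0],[0,0,0.1147,0,0,0],[0,0,0.116,0,0,0],[0,0,0.116,0,0,0]]])

```text
time_s: 23.23
position: [0.6602, -0.0063, 0.0243]
tcp_rot: [[-0.021, 1.0, 0.002], [1.0, 0.021, -0.0], [-0.001, 0.002, -1.0]]
force: [-1.6, -0.2, 2.9]
opening: 0.156
grasp_force: 30.0
```

>>> play_rows(motion=[[[0,0,0,0,0,0],[0,0,0,0,0,0],[0,0,0,0,0,0],[0,0,0,0,0,0]]], fingers=0.026)

```text
time_s: 23.57
position: [0.6599, -0.0059, 0.0231]
tcp_rot: [[-0.022, 1.0, 0.001], [1.0, 0.022, -0.0], [-0.0, 0.001, -1.0]]
force: [0.3, 1.0, 0.7]
opening: 0.284
grasp_force: 0.0
```

In the tool's units: -0.085 m is -0.1133, -0.06 m is -0.08.

>>> play_rows(motion=[[[0,0,-0.0267,0,0,0],[0,0,-0.08,0,0,0],[0,0,-0.1133,0,0,0],[0,0,-0.1133,0,0,0],[0,0,-0.1133,0,0,0]]])

```text
time_s: 23.98
position: [0.6611, -0.0061, 0.11]
tcp_rot: [[-0.022, 1.0, 0.005], [1.0, 0.022, -0.001], [-0.001, 0.005, -1.0]]
force: [-0.1, 0.3, 0.3]
opening: 0.298
grasp_force: 0.0
```

```bash
python3 -c "
from plan import *
plan([(.4137,.3812,.09,140.5)])"
```

```text
t 24.1333 p [ 0.6584 -0.0058  0.1065] xdir 91.2 zz [-0.003  0.001 -1.   ] open 0.0257 gf 0.0
[0.1961, -0.1181, 0.0087] -24.5 rows 5.5
[0.2274, -0.0263, 0.0088] -25.0 rows 5.5
```

In the tool's units: 0.196 m is 0.2613, -0.118 m is -0.1573, -24.5 degrees is -0.1361.

>>> play_rows(motion=[[[0.2613,-0.1573,0,0,0,-0.1361],[0.2613,-0.1573,0,0,0,-0.1361],[0.2613,-0.1573,0,0,0,-0.1361],[0.2613,-0.1573,0,0,0,-0.1361],[0.2613,-0.1573,0,0,0,-0.1361],[0.2613,-0.1573,0,0,0,-0.1361],[0.2613,-0.1573,0,0,0,-0.1361]]], fingers=0.045)

```text
time_s: 24.72
position: [0.5321, 0.1909, 0.1061]
tcp_rot: [[-0.439, 0.899, -0.008], [0.899, 0.439, -0.0], [0.003, -0.007, -1.0]]
force: [-0.1, -1.1, -1.1]
opening: 0.513
grasp_force: 0.0
```

In the tool's units: 0.227 m is 0.3027, -0.026 m is -0.0347, -25 degrees is -0.1389.

>>> play_rows(motion=[[[0.3027,-0.0347,0.024,0,0,-0.1389],[0.3027,-0.0347,0.024,0,0,-0.1389],[0.3027,-0.0347,0.024,0,0,-0.1389],[0.3027,-0.0347,0.024,0,0,-0.1389],[0.3027,-0.0347,0.024,0,0,-0.1389],[0.3027,-0.0347,0.024,0,0,-0.1389],[0.3027,-0.0347,0.024,0,0,-0.1389],[0.3027,-0.0347,0.024,0,0,-0.1389]]])

```text
time_s: 25.38
position: [0.4149, 0.3808, 0.0888]
tcp_rot: [[-0.776, 0.631, -0.001], [0.631, 0.776, -0.001], [0.0, -0.002, -1.0]]
force: [-0.0, 0.5, -0.9]
opening: 0.521
grasp_force: 0.0
```

```bash
python3 -c "
from plan import *
plan([(.4137,.3812,.0195,140.5)])"
```

```text
t 25.5333 p [0.4165 0.3794 0.0895] xdir 140.6 zz [-0.    -0.001 -1.   ] open 0.0452 gf 0.0
[0.0034, -0.0004, 0.07] 0.0 rows 1.7
```

In the tool's units: 0.07 m is 0.0933, 0.067 m is 0.0893.

>>> play_rows(motion=[[[0.004,0,0.0467,0,0,0],[0.004,0,0.08,0,0,0],[0.004,0,0.0893,0,0,0],[0.004,0,0.0933,0,0,0],[0.004,0,0.0933,0,0,0],[0.004,0,0.0933,0,0,0]]])

```text
time_s: 26.03
position: [0.4143, 0.3824, 0.0208]
tcp_rot: [[-0.774, 0.634, 0.002], [0.634, 0.774, 0.001], [-0.001, 0.002, -1.0]]
force: [-0.9, -0.4, -0.3]
opening: 0.517
grasp_force: 0.0
```

>>> play_rows(motion=[[[0,0,0,0,0,0],[0,0,0,0,0,0],[0,0,0,0,0,0],[0,0,0,0,0,0],[0,0,0,0,0,0],[0,0,0,0,0,0],[0,0,0,0,0,0]]], fingers=0.0)

```text
time_s: 26.62
position: [0.4132, 0.3827, 0.0202]
tcp_rot: [[-0.774, 0.633, 0.0], [0.633, 0.774, 0.0], [-0.0, 0.001, -1.0]]
force: [-0.6, -0.4, 2.1]
opening: 0.153
grasp_force: 30.0
```

>>> play_rows(motion=[[[0,0,-0.0267,0,0,0],[0,0,-0.08,0,0,0],[0,0,-0.1333,0,0,0],[0,0,-0.16,0,0,0],[0,0,-0.16,0,0,0],[0,0,-0.16,0,0,0]]])

```text
time_s: 27.12
position: [0.4136, 0.3829, 0.1412]
tcp_rot: [[-0.774, 0.633, 0.003], [0.633, 0.774, 0.002], [-0.001, 0.003, -1.0]]
force: [0.1, 0.1, -0.8]
opening: 0.157
grasp_force: 30.0
```

```bash
python3 -c "
from plan import *
plan([(.6338-.027,-.005,.11,91.1)])"
```

```text
t 27.2667 p [0.412  0.3818 0.1384] xdir 140.7 zz [-0.003 -0.002 -1.   ] open 0.0134 gf 29.99652475118637
[-0.1978, -0.088, 0.0143] 25.0 rows 5.2
[-0.2165, 0.0038, 0.0142] 24.5 rows 5.2
```

In the tool's units: -0.198 m is -0.264, -0.088 m is -0.1173, 25 degrees is 0.1389.

>>> play_rows(motion=[[[-0.264,-0.1173,0,0,0,0.1389],[-0.264,-0.1173,0,0,0,0.1389],[-0.264,-0.1173,0,0,0,0.1389],[-0.264,-0.1173,0,0,0,0.1389],[-0.264,-0.1173,0,0,0,0.1389],[-0.264,-0.1173,0,0,0,0.1389],[-0.264,-0.1173,0,0,0,0.1389],[-0.264,-0.1173,0,0,0,0.1389]]])

```text
time_s: 27.93
position: [0.5096, 0.1888, 0.1385]
tcp_rot: [[-0.433, 0.902, -0.004], [0.902, 0.433, 0.0], [0.002, -0.003, -1.0]]
force: [-0.2, 0.4, -1.1]
opening: 0.151
grasp_force: 30.0
```

In the tool's units: -0.217 m is -0.2893, 0.004 m is 0.0053, 24.5 degrees is 0.1361.

>>> play_rows(motion=[[[-0.2893,0.0053,0.04,0,0,0.1361],[-0.2893,0.0053,0.04,0,0,0.1361],[-0.2893,0.0053,0.04,0,0,0.1361],[-0.2893,0.0053,0.04,0,0,0.1361],[-0.2893,0.0053,0.04,0,0,0.1361],[-0.2893,0.0053,0.04,0,0,0.1361],[-0.2893,0.0053,0.04,0,0,0.1361],[-0.2893,0.0053,0.04,0,0,0.1361]]])

```text
time_s: 28.6
position: [0.6072, -0.0027, 0.109]
tcp_rot: [[-0.022, 1.0, -0.003], [1.0, 0.022, 0.001], [0.002, -0.003, -1.0]]
force: [-0.1, 0.4, -1.2]
opening: 0.156
grasp_force: 30.0
```

```bash
python3 -c "
from plan import *
plan([(.6338-.027,-.005,.0235,91.1)])"
```

```text
t 28.75 p [ 0.607  -0.0018  0.1098] xdir 91.4 zz [-0.002  0.001 -1.   ] open 0.0136 gf 29.996592700481415
[-0.0032, -0.0001, 0.0863] 0.5 rows 2.1
```

Lower, release, then retreat high toward the base so the cameras can see.

In the tool's units: 0.087 m is 0.116, -0.002 m is -0.0027.

>>> play_rows(motion=[[[-0.0027,0,0.0467,0,0,0],[-0.0027,0,0.0867,0,0,0],[-0.0027,0,0.104,0,0,0],[-0.0027,0,0.1107,0,0,0],[-0.0027,0,0.1133,0,0,0],[-0.0027,0,0.1147,0,0,0],[-0.0027,0,0.116,0,0,0],[-0.0027,0,0.116,0,0,0]]])

```text
time_s: 29.42
position: [0.6097, -0.0067, 0.0243]
tcp_rot: [[-0.022, 1.0, 0.003], [1.0, 0.022, -0.0], [-0.001, 0.003, -1.0]]
force: [0.9, -0.0, -0.4]
opening: 0.159
grasp_force: 30.0
```

>>> play_rows(motion=[[[0,0,0,0,0,0],[0,0,0,0,0,0],[0,0,0,0,0,0],[0,0,0,0,0,0]]], fingers=0.026)

```text
time_s: 29.75
position: [0.6088, -0.0068, 0.0233]
tcp_rot: [[-0.021, 1.0, 0.001], [1.0, 0.021, -0.0], [-0.0, 0.001, -1.0]]
force: [0.4, -0.0, 0.2]
opening: 0.288
grasp_force: 0.0
```

In the tool's units: -0.2 m is -0.2667, -0.18 m is -0.24.

>>> play_rows(motion=[[[0,0,-0.0267,0,0,0],[0,0,-0.08,0,0,0],[0,0,-0.1333,0,0,0],[0,0,-0.1867,0,0,0],[0,0,-0.24,0,0,0],[0,0,-0.2667,0,0,0],[0,0,-0.2667,0,0,0]]])

```text
time_s: 30.33
position: [0.612, -0.0073, 0.2293]
tcp_rot: [[-0.022, 1.0, 0.012], [1.0, 0.022, -0.002], [-0.003, 0.012, -1.0]]
force: [0.5, -1.0, -0.1]
opening: 0.3
grasp_force: 0.0
```

In the tool's units: -0.3 m is -0.4, -0.15 m is -0.2.

>>> play_rows(motion=[[[-0.4,-0.2,0,0,0,0],[-0.4,-0.2,0,0,0,0],[-0.4,-0.2,0,0,0,0],[-0.4,-0.2,0,0,0,0],[-0.4,-0.2,0,0,0,0],[-0.4,-0.2,0,0,0,0],[-0.4,-0.2,0,0,0,0],[-0.4,-0.2,0,0,0,0]]])

```text
time_s: 31.0
position: [0.4642, -0.309, 0.2218]
tcp_rot: [[-0.021, 1.0, -0.002], [1.0, 0.021, 0.002], [0.002, -0.001, -1.0]]
force: [0.7, -0.1, 0.4]
opening: 0.3
grasp_force: 0.0
```

In the tool's units: -0.2 m is -0.2667.

>>> play_rows(motion=[[[-0.2667,-0.2667,0,0,0,0],[-0.2667,-0.2667,0,0,0,0],[-0.2667,-0.2667,0,0,0,0],[-0.2667,-0.2667,0,0,0,0],[-0.2667,-0.2667,0,0,0,0],[-0.2667,-0.2667,0,0,0,0],[-0.2667,-0.2667,0,0,0,0],[-0.2667,-0.2667,0,0,0,0]]])

```text
time_s: 31.67
position: [0.2657, -0.5172, 0.2219]
tcp_rot: [[-0.015, 1.0, -0.002], [1.0, 0.015, -0.003], [-0.003, -0.002, -1.0]]
force: [0.1, -0.2, 1.1]
opening: 0.3
grasp_force: 0.0
```

```bash
python3 -c "
from h import *
for _ in range(4): c=imaging.capture('top')
save(c,'pics/top3.png',s=1.5); s=imaging.capture('side'); save(s,'pics/side3.png',(100,100,340,280),3.2)"
```

```text
(no output)
```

View pics/top3.png

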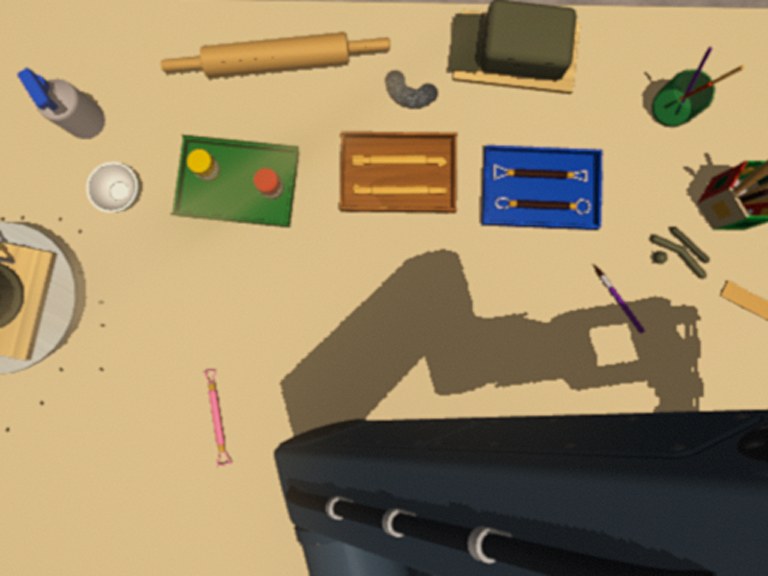

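View pics/side3.png

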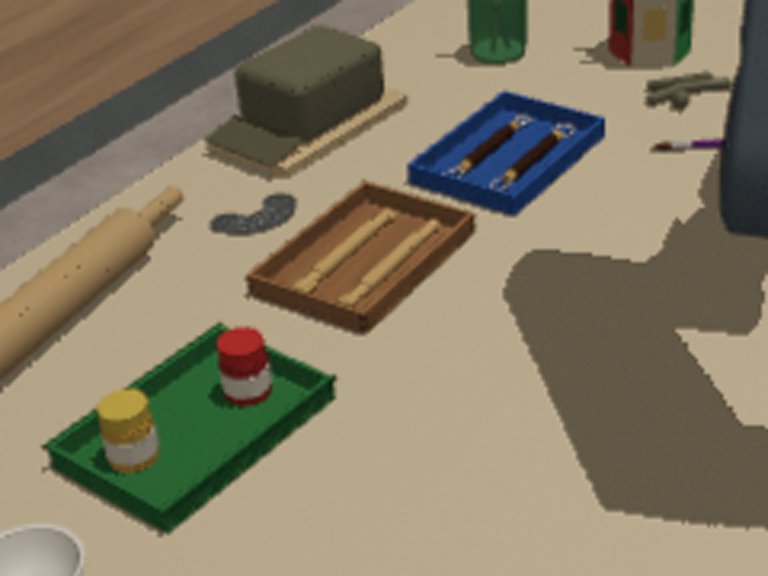

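Everything is in place. In the top view the boxwood tools lie flat in the wooden tray at (400,160) and (400,190). The loop tools lie flat in the blue tray at (540,174) and (543,206). Both jars stand upright, the brush is untouched at (618,298), and the arm is clear.

```bash
python3 -c "
from rig import bot
print(bot.hand_in())"
```

```text
the job is handed in; nothing more can be done
None
```

I handed the job in at about 32 s of the 112 s allowed; the last pictures show both boxwood tools flat in the wooden tray, both dark loop tools flat in the blue tray, the red jar upright beside the standing yellow one, and the paintbrush and pink look-alike where they lay, but the hand-in returned no verdict.

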